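# Switch off and tag out an isolator

## Task

Make the panel safe to work on: first turn the red handle on the yellow-plated isolator from ON anticlockwise until it clicks over to OFF and stays there, then take the red tag from the rack and hang it by its eye on the hook at the front of that same isolator box. Leave the black-handled isolator and the yellow tag as they are.

Things in the scene. Friction and masses are not known exactly. Their poses are not given: they have to be found in the camera images.
- main_station: the red-handled isolator switch box, 150 x 150 x 90 mm, light grey, fixed, lying on its back with a switch handle on top (red handle on a yellow plate) and a blue lock-out hook in front. Origin: centre of its underside on the table. z up; -x is its front, where the hook is.
- main_handle (a joint): the red handle's angle, rad, growing anticlockwise from above. 0: ON, handle points along the box's +x (away from the hook); 1.571: OFF, at its stop, points along the box's +y. Detented: it resists most (0.6 N m) at the start, rests only at 0 or 1.571; pushed past 0.8 it snaps on to OFF by itself, short of that it springs back.
- main_pivot (a point): on the red handle's turning axis, 114 mm above the table, at mid-height of the handle; fixed to the box. The handle is a level bar 18 mm wide and 26 mm high (102 to 128 mm above the table) reaching 90 mm out from here on one side only, on a hub of 24 mm radius; the box top under it is at 90 mm, 93 mm on the 85 mm square plate
- main_handle_end (a point): far end of the red handle bar, on its centre line, 90 mm from the pivot; turns with the handle
- main_hook (a point): middle of the hook's level rod (on the rod's axis), 106 mm in front of the box's centre and 130 mm above the table. Rod 6 mm thick; it stands up from the box's front face 27 mm behind this point, runs level towards the box's -x and ends 22 mm in front of this point in a tip bent 45 degrees up, whose top is 8 mm above the rod's axis. Nothing stands above it. The point has the box's axes.
- red_tag: red upright rigid tag plate, 64 wide (its y) x 115 tall (its z) x 5 mm thick (its x), 50 g, with a round 20 mm eye through it along x, 30 mm below its top edge. Origin: centre of its bottom edge. Stands in a slot of the rack, lowest 37 mm hidden, free to lean a few degrees.
- red_tag_eye (a point): centre of the red tag's eye, 85 mm above its bottom edge; axes as the tag's
- tag_rack: blue block 160 x 90 x 45 mm, fixed, with two slots 90 mm apart along its x, each 7 mm wide (along x) and 66 mm long (along y), 37 mm deep; the red tag stands in one and the yellow in the other, in either order. Origin: centre of its underside.
- yellow_tag: yellow upright rigid tag plate, 64 wide (its y) x 115 tall (its z) x 5 mm thick (its x), 50 g, with a round 20 mm eye through it along x, 30 mm below its top edge. Origin: centre of its bottom edge. Stands in a slot of the rack, lowest 37 mm hidden, free to lean a few degrees.
- aux_station: the black-handled isolator switch box, 150 x 150 x 90 mm, light grey, fixed, lying on its back with a switch handle on top (black handle on a grey plate) and a blue lock-out hook in front. Origin: centre of its underside on the table. z up; -x is its front, where the hook is. Same shape as the other box; not to be used.
- aux_handle (a joint): the black handle's angle, rad, growing anticlockwise from above. 0: ON, handle points along the box's +x (away from the hook); 1.571: OFF, at its stop, points along the box's +y. Detented: it resists most (0.6 N m) at the start, rests only at 0 or 1.571; pushed past 0.8 it snaps on to OFF by itself, short of that it springs back.
Mind the look-alikes: they are no part of the job. Leave any turquoise look-alike of the red_tag alone.

How it is judged:
On the way, in this order (a step that is already met when the one before it is completed fails the run):
1. the red handle has clicked over to OFF (beyond 1.45 rad) and rests there (value of joint main_handle above 1.45 rad and velocity of joint main_handle below 0.3 rad/s), for 0.3 s.
2. the red tag hangs by its eye on the hook of the red-handled isolator (x of red_tag_eye in the frame of main_station between -0.125 and -0.079 m and y of red_tag_eye in the frame of main_station between -0.012 and 0.012 m and z of red_tag_eye in the frame of main_station between 0.115 and 0.132 m and angle between red_tag's own z axis and vertical below 0.35 rad), for 0.2 s.
At the end, for the whole second after the job is handed in: Red handle beyond 1.45 rad (OFF); red tag at rest (below 0.08 m/s) on that box's hook: eye centre within 12 mm sideways of the rod, 79-125 mm before the box centre, 115-132 mm high, tag upright within 0.35 rad; black handle below 0.2 rad (ON); yellow tag within 30 mm of its start (all of step 2 and value of joint main_handle above 1.45 rad and linear speed of red_tag below 0.08 m/s and value of joint aux_handle below 0.2 rad and distance of yellow_tag from where it was at the start of the episode below 0.03 m); the robot touches nothing.
It fails at once if the black handle is turned towards OFF (beyond 0.8 rad) (value of joint aux_handle above 0.8 rad).
It fails at once if the yellow tag is moved by more than 30 mm (distance of yellow_tag from where it was at the start of the episode above 0.03 m).
It also fails if it takes over 53 s, if anything falls off the work surface, if the arm or the gripper's body presses on something with over 40 N, if the wrist force passes 120 N, or if a joint passes its speed limit or range.

## Robot

A 6-joint arm with a two-finger parallel gripper is mounted at the origin on the work surface. World frame = base frame: x ahead of the robot, y to its left, z up, the work surface at z = 0. Lengths are in m, angles in rad, forces in N, time in s.
With the tool pointing down it reaches from about 0.425 to 0.95 m from the base axis. Payload 3.5 kg.
Tool frame: the origin (TCP) lies at the very end of the fingers, on their centre line; the grasp point (between the pads) lies 19 mm behind it; z points along the fingers, y is the line along which they close (so a half turn about z gives the same grasp; the last joint's range is limited). The gripper opens to 85 mm and grips with 20 to 120 N. Pads are 22 mm wide; open, the fingers measure 114 mm over their backs; the gripper's body (76 mm by 85 mm) begins 54 mm behind the grasp point. The pads swing forward as they close: fully open they stand 13 mm farther back than shut.
Start: joints at [-1.276, 0.286, 1.577, -0, 1.279, -0.15], TCP at [0.29, -0.609, 0.21] pointing down, gripper open.
Joint ranges: [-2.77, 2.77], [-0.9, 2.22], [0.21, 2.48], [-1.53, 4.67], [0.24, 2.81], [-2.84, 2.84]. Speed limits (rad/s): [2.79, 2.79, 3.14, 3.14, 3.14, 3.14].

## Interface

Orientations are given as a rotation vector (axis times angle).
In Python, from workcell import bot gives the robot as it stands. The module is installed in compiled form; this text tells all that it offers. Calls block until the motion is done:
- bot.move_to(position, orientation): joint-space move of the TCP to a pose.
- bot.move_l(position, feed=0.15, attitude=None): straight line of the TCP; attitude=None keeps the orientation; feed is the mean speed in m/s.
- bot.movej(angles): joint-space move.
- bot.grip(opening, grasp_force=None): opening from 0.0 (shut) to 1.0 (fully open); grasp_force is the grip in N (None keeps the last); returns when the fingers have stopped.
- bot.wait(seconds).
- bot.ik(position, orientation): joint angles nearest the present ones, or None.
- bot.grab_frame(name): name is "side" or "top"; returns a dict with "image" (384x512x3 uint8, red, green, blue), "camera_matrix" (3x3 intrinsics, pixels), "pose" (4x4, takes a point from camera to world coordinates). Camera axes: x right, y down, z forward; pixel columns grow to the right and rows downward; lengths in m; the calibration is good to about 2 mm. A picture is of the moment at which its call begins. There is no depth.
A pose or a line that the arm cannot do raises bot.PlanningError and nothing moves.
- bot.sign_off(): hands the job in; it is judged then, once.
Readings, each from a call of its own:
- bot.current_time_s(): time.
- bot.current_joint_pos(): joint angles.
- bot.current_dq(): joint speeds.
- bot.current_effort(): joint torques, N m.
- bot.current_ee_pos(): TCP position.
- bot.current_tool_rot(): TCP orientation.
- bot.current_force(): force on the tool from outside, world axes, zero at the start.
- bot.current_ft_torque(): the same for the moment, N m.
- bot.current_finger_gap(): opening from 0.0 (shut) to 1.0 (fully open).
- bot.current_finger_force(): force on a finger pad.
Only numpy, scipy, OpenCV 4.12 (cv2) and the standard library are available. Lean on these libraries where they do the work, as an engineer would, in place of code of your own. Each camera call takes 0.05 s, during which the arm holds its last target. There are 200 camera calls.

## Working session

There is one attempt and no reset: what is moved stays moved. The work goes in short steps, each a Python script; the robot and the scene stay as the last script left them, time stands still between calls to the robot, and variables do not carry over. Pictures are saved under pics/ and viewed, at most 11 in all, crops included, and the job is handed in when it is done.

```bash
mkdir -p pics; python3 - <<'E'
from workcell import bot
import cv2,pickle
d={}
for n in("top","side"):
    f=bot.grab_frame(n); d[n]=f
    cv2.imwrite(f"pics/{n}0.png",cv2.resize(f["image"][:,:,::-1],(768,576),interpolation=cv2.INTER_CUBIC))
    print(n,f["camera_matrix"],f["pose"].round(4) if hasattr(f["pose"],'round') else f["pose"])
pickle.dump(d,open("f0.pkl","wb"))
print(bot.current_time_s(),bot.current_tool_rot())
E
```

```text
top [[389.59639889   0.         253.25477422]
 [  0.         389.59639889 186.42626285]
 [  0.           0.           1.        ]] [[-0.0178 -0.9882  0.152   0.4383]
 [-0.9998  0.0173 -0.0047 -0.0087]
 [ 0.002  -0.1521 -0.9884  0.8987]
 [ 0.      0.      0.      1.    ]]
side [[494.65037891   0.         265.37685804]
 [  0.         494.65037891 193.05096516]
 [  0.           0.           1.        ]] [[-0.8633 -0.3204  0.39    0.1881]
 [-0.5047  0.5543 -0.6618  0.6509]
 [-0.0041 -0.7682 -0.6403  0.7623]
 [ 0.      0.      0.      1.    ]]
0.1 [-3.06208470e+00 -6.92458828e-01  2.05703532e-04]
```

View pics/top0.png

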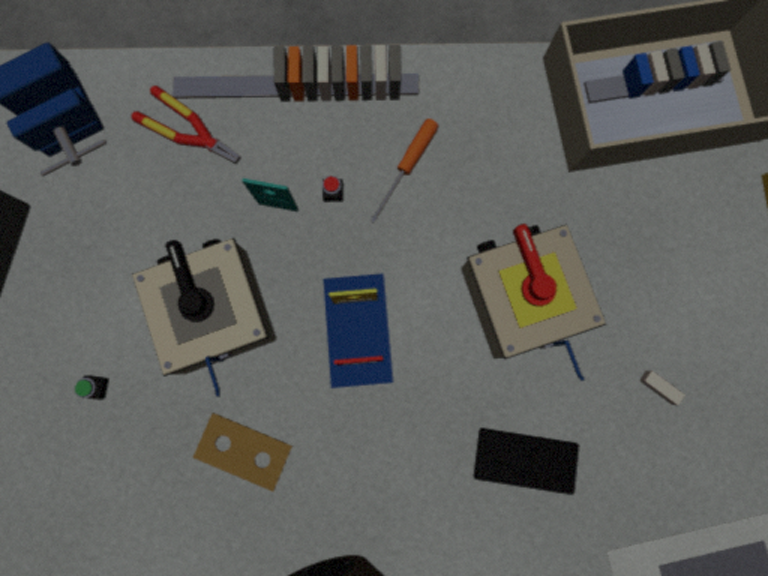

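View pics/side0.png

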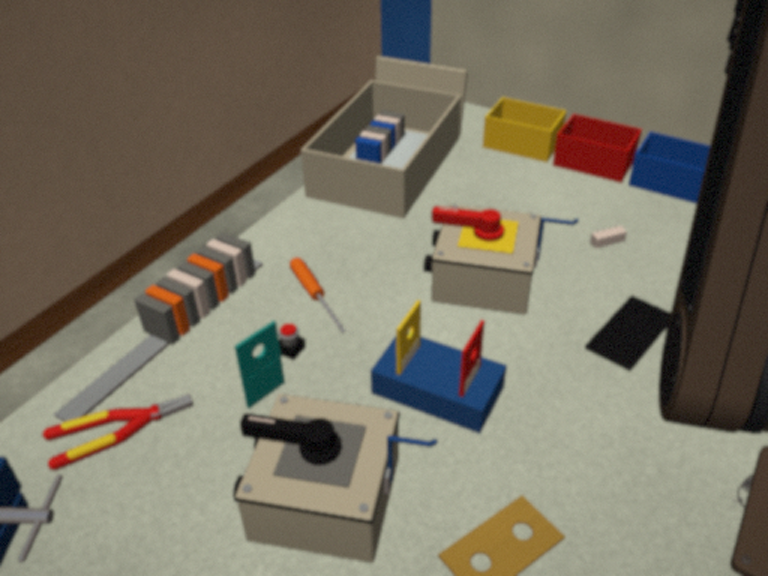

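Top view: the red-handled box on the yellow plate has its hub at (540,288) and its hook from (566,343) to (581,378). The black-handled box is at (195,300). The rack is at (358,330).

Candidates for the red tag, top/side pixels:
- **Red plate:** (358,360)/(472,357). It is red and stands in the rack slot, so this is the one meant.
- **Yellow plate:** (353,295)/(409,338). It has the wrong colour.
- **Turquoise plate:** (270,195)/(260,363). It is the look-alike and stands outside the rack.

I'll confirm this in one enlarged montage.

```bash
python3 - <<'E'
import cv2,pickle,numpy as np
d=pickle.load(open("f0.pkl","rb"))
# native px crops x0,y0, 100x75 -> x4
def c(n,x,y): return cv2.resize(d[n]["image"][y:y+75,x:x+100,::-1],(400,300),interpolation=cv2.INTER_CUBIC)
m=np.vstack([np.hstack([c("top",308,145),c("top",205,190)]),np.hstack([c("side",285,130),c("side",245,200)])])
m=cv2.convertScaleAbs(m,alpha=1.5)
cv2.imwrite("pics/crop.png",m)
E
```

```text
(no output)
```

View pics/crop.png

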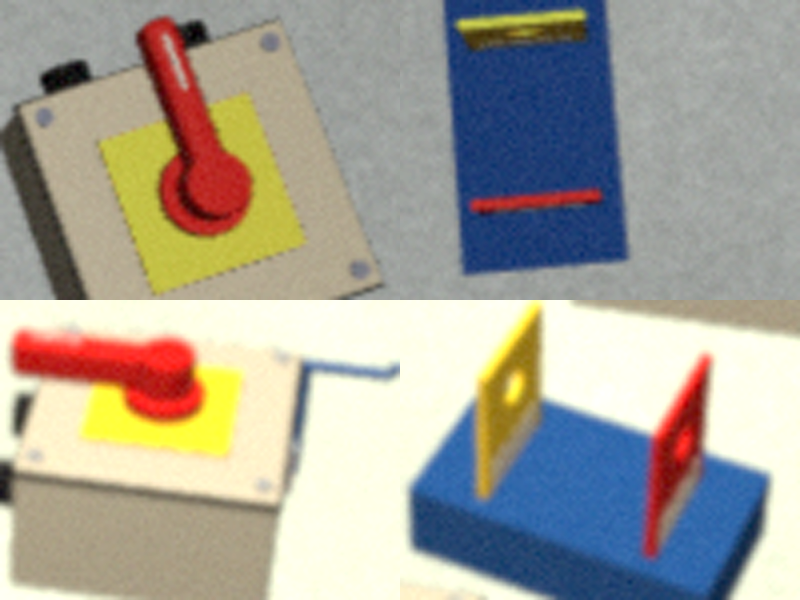

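The crops confirm it: a red plate with an eye stands in the rack's lower slot, and the red handle sits on the yellow plate. Next I triangulate.

```bash
cat >h.py <<'E'
import cv2,pickle,numpy as np
from scipy.optimize import least_squares
from scipy.spatial.transform import Rotation as R
def P(f):
    T=np.linalg.inv(np.array(f["pose"])); return np.array(f["camera_matrix"])@T[:3]
def proj(f,X):
    q=P(f)@np.r_[X,1]; return q[:2]/q[2]
def tri(d,a,b):
    X=cv2.triangulatePoints(P(d["top"]),P(d["side"]),np.array(a,float),np.array(b,float)).ravel(); return X[:3]/X[3]
def cr(p,off,s=4): return (np.array(p)+.5)/s-.5+np.array(off)
E
python3 - <<'E'
from h import *
d=pickle.load(open("f0.pkl","rb"))
T1=lambda *p:cr(p,(308,145)); S1=lambda *p:cr(p,(285,130)); T2=lambda *p:cr(p,(205,190)); S2=lambda *p:cr(p,(245,200)); F=lambda *p:cr(p,(0,0),1.5)
pts={"pl++":(T1(100,145),S1(82,137)),"pl--":(T1(305,243),S1(243,70)),"pl-+":(T1(155,295),S1(228,155)),
"bx++":(T1(18,108),S1(12,175)),"bx--":(T1(383,285),S1(303,60)),
"hooktip":(F(581,378),F(577,221)),"hookbase":(F(566,343),F(541,219)),
"tagL":(T2(72,206),S2(254,135)),"tagR":(T2(201,196),S2(308,57)),"rackFR":(T2(227,260),S2(368,172))}
for k,(a,b) in pts.items():
    X=tri(d,a,b); print(k,X.round(4),"reproj",np.round(proj(d["top"],X)-a,1))
# box pose fit
h=.0425
obs=[("top",T1(100,145),(h,h,.093)),("top",T1(250,95),(h,-h,.093)),("top",T1(305,243),(-h,-h,.093)),("top",T1(155,295),(-h,h,.093)),
("top",T1(18,108),(.075,.075,.09)),("top",T1(278,20),(.075,-.075,.09)),("top",T1(383,285),(-.075,-.075,.09)),
("side",S1(82,137),(h,h,.093)),("side",S1(228,155),(-h,h,.093)),("side",S1(243,70),(-h,-h,.093)),
("side",S1(12,175),(.075,.075,.09)),("side",S1(280,203),(-.075,.075,.09)),("side",S1(303,60),(-.075,-.075,.09)),
("top",F(581,378),(-.13,0,.136)),("side",F(577,221),(-.13,0,.136))]
def fit(obs,x0):
    def r(x):
        Z=R.from_euler("z",x[2]).as_matrix()
        return np.concatenate([proj(d[n],Z@np.array(p)+[x[0],x[1],x[3]])-u for n,u,p in obs])
    s=least_squares(r,x0,loss="soft_l1"); print("fit",s.x.round(4)); print(r(s.x).reshape(-1,2).round(1).tolist()); return s.x
fit(obs,[.5,-.3,.35,0])
# rack
o2=[("top",F(324,280),(.08,.045,.045)),("top",F(383,274),(.08,-.045,.045)),("top",T2(227,260),(-.08,-.045,.045)),("top",T2(65,273),(-.08,.045,.045)),
("side",S2(12,185),(.08,.045,.045)),("side",S2(368,172),(-.08,-.045,.045))]
fit(o2,[.45,0,0,0])
# tag eye on side
print("eye ray side px",S2(285,142))
E
```

```text
pl++ [ 0.5718 -0.1799  0.0895] reproj [-0.  -0.1]
pl-- [ 0.5175 -0.2834  0.0928] reproj [0.  0.1]
pl-+ [ 0.4923 -0.2044  0.0906] reproj [-0. -0.]
bx++ [ 0.5945 -0.1388  0.0807] reproj [-0.1 -0.2]
bx-- [ 0.4956 -0.3265  0.082 ] reproj [0.1 0.1]
hooktip [ 0.4224 -0.2699  0.1334] reproj [0.2 0.4]
hookbase [ 0.4706 -0.2537  0.13  ] reproj [-0.4 -0.9]
tagL [0.4506 0.0504 0.1228] reproj [-0.2 -0.5]
tagR [ 0.4538 -0.0136  0.1196] reproj [-0.1 -0.2]
rackFR [ 0.421  -0.0274  0.0453] reproj [-0.1 -0.3]
fit [ 0.5452 -0.232   0.3066 -0.0042]
[[-0.7, -0.5], [-0.6, -0.6], [0.3, 0.3], [-0.3, 0.3], [-0.2, -0.5], [0.6, -0.4], [0.5, -0.3], [-0.6, 0.4], [0.1, 0.7], [0.1, 1.0], [0.2, -1.5], [0.3, 0.4], [-0.2, -1.3], [0.6, 1.0], [0.3, 0.4]]
fit [ 0.4967  0.0211  0.0668 -0.0009]
[[-0.5, -1.1], [0.6, -0.4], [0.7, 0.2], [-0.3, 0.6], [-0.7, 0.4], [1.0, 0.1]]
eye ray side px [315.875 235.125]
```

Heights agree with the text: plate 0.090–0.093, hook 0.130–0.133, tag top 0.12, rack 0.045. Turning the handle now.

```bash
cat >>h.py <<'E'
B=np.array([.5452,-.232]); BY=.3066
def bw(x,y,z): c,s=np.cos(BY),np.sin(BY); return [B[0]+c*x-s*y,B[1]+s*x+c*y,z]
def down(yaw): return (R.from_euler("z",yaw)*R.from_euler("x",np.pi)).as_rotvec()
E
python3 - <<'E'
from h import *
from workcell import bot
bot.grip(0.0)
y0=BY+np.pi/2
bot.move_to(bw(.072,-.055,.2),down(y0))
bot.move_l(bw(.072,-.055,.109),feed=.12)
print(bot.current_force().round(1) if hasattr(bot.current_force(),'round') else bot.current_force())
for th in [0,.2,.4,.6,.8,1.0,1.2,1.3]:
    c,s=np.cos(th),np.sin(th); x,y=.072,-.022
    bot.move_l(bw(c*x-s*y,s*x+c*y,.109),feed=.08,attitude=down(y0+th))
    print(th,np.round(bot.current_force(),1))
c,s=np.cos(1.0),np.sin(1.0)
bot.move_l(bw(.09*c+.04*s,.09*s-.04*c,.109),feed=.15)
p=bot.current_ee_pos(); bot.move_l([p[0],p[1],.22],feed=.2)
bot.wait(.3)
print(bot.current_time_s())
f=bot.grab_frame("side"); g=bot.grab_frame("top"); pickle.dump({"side":f,"top":g},open("f1.pkl","wb"))
m=np.hstack([cv2.resize(g["image"][120:270,240:440,::-1],(400,300)),cv2.resize(f["image"][80:230,240:440,::-1],(400,300))])
cv2.imwrite("pics/h1.png",cv2.convertScaleAbs(m,alpha=1.4))
E
```

```text
[ 0.1 -0.2  0.3]
0 [-0.   0.  -0.4]
0.2 [ 0.1 -1.2  0.7]
0.4 [ 0.3 -0.1  0.1]
0.6 [ 0.2 -0.5 -0.4]
0.8 [ 0.5 -0.2 -0. ]
1.0 [ 0.9 -1.   0.2]
1.2 [-0.4 -1.2  0.6]
1.3 [ 0.  -0.  -0.6]
7.8917
```

View pics/h1.png

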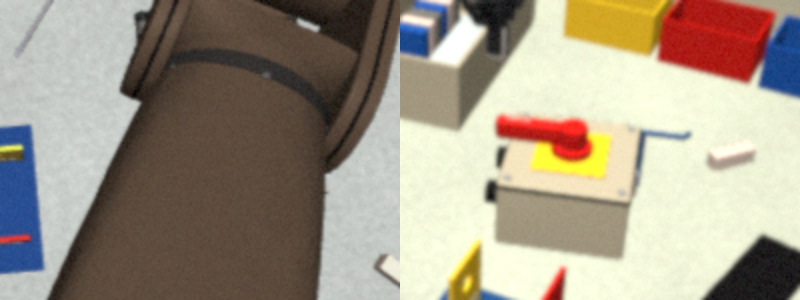

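The handle is still at ON in this picture (side crop, hub (572,138)), and the gripper shows near the bin, about (498,40). It did not go where I expected, so I'm checking the commanded pose.

```bash
python3 - <<'E'
from h import *
from workcell import bot
d=pickle.load(open("f1.pkl","rb"))
p=np.array(bot.current_ee_pos()); print(p,bot.current_tool_rot(),bot.current_joint_pos(),bot.current_finger_gap())
print("side px",proj(d["side"],p),"top",proj(d["top"],p), "box", proj(d["side"],bw(0,0,.128)))
print(bw(.072,-.055,.2),down(BY+np.pi/2))
cv2.imwrite("pics/h2.png",cv2.resize(d["side"]["image"][:,:,::-1],(768,576)))
E
```

```text
[ 0.60709648 -0.15545818  0.21912168] [ 5.61935491e-02 -3.13981717e+00 -9.07274261e-04] [-4.12389295e-01  1.75584831e-01  1.69170432e+00 -5.91656919e-06
  1.27570107e+00 -2.01897423e+00] 0.00016644810074843068
side px [287.90906774 115.41338033] top [332.71706198 149.62171565] box [326.69356294 141.99957391]
[np.float64(0.6304423409112224), np.float64(-0.2627041253901644), 0.2] [1.85617494e+00 2.53460431e+00 1.55199753e-16]
```

View pics/h2.png

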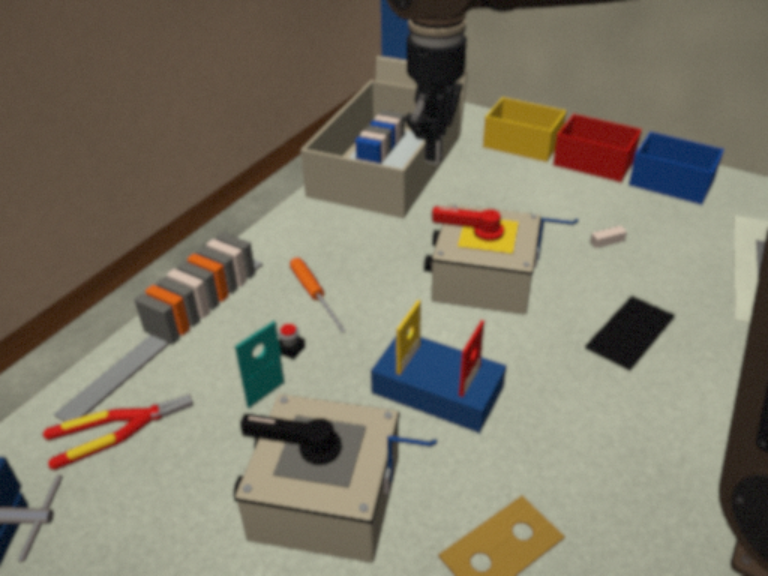

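```bash
python3 - <<'E'
from h import *
from workcell import bot
d=pickle.load(open("f1.pkl","rb"))
p=np.array(bot.current_ee_pos())
def crop(im,p,f):
    u=proj(f,p); c=cv2.resize(im[30:150,240:360,::-1],(600,600),interpolation=cv2.INTER_CUBIC); c=cv2.convertScaleAbs(c,alpha=1.8)
    cv2.circle(c,tuple(int(v) for v in (u-[240,30])*5+2),4,(0,255,0),1); return c
f=bot.grab_frame("side")
cv2.imwrite("pics/h3.png",crop(f["image"],p,f))
print(np.abs(np.array(f["pose"])-d["side"]["pose"]).max())
E
```

```text
0.0
```

View pics/h3.png

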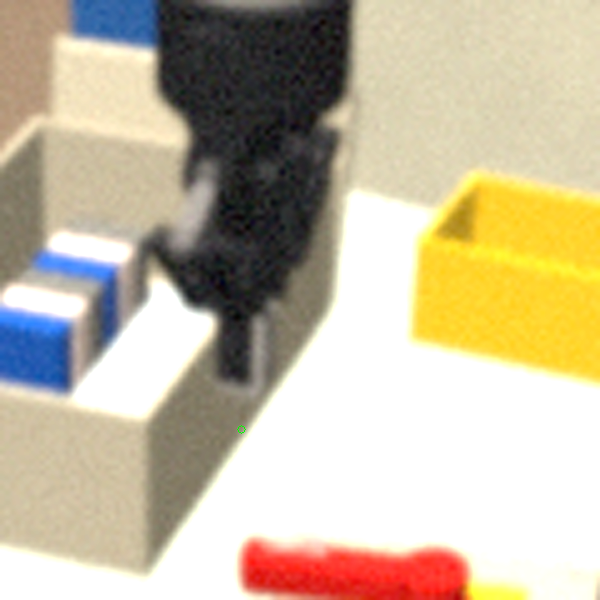

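The real fingertips appear about 9 px (roughly 20 mm) above the projected TCP. The sweep showed zero force, so the fingers passed over the bar. I'll measure the tool-length error with a gentle guarded touch on the box top beside the handle.

```bash
python3 - <<'E'
from h import *
from workcell import bot
y0=BY+np.pi/2
bot.move_to(bw(.055,-.055,.2),down(y0))
bot.move_l(bw(.055,-.055,.10),feed=.15)
b=np.array(bot.current_force())
z=.10
while z>.058:
    z-=.002; bot.move_l(bw(.055,-.055,z),feed=.04)
    F=np.array(bot.current_force())-b
    if F[2]>3: break
print("cmd z",z,"ee",np.round(bot.current_ee_pos(),4),"F",F.round(1),bot.current_time_s(),np.round(bw(.055,-.055,z),4))
f=bot.grab_frame("side");p=np.array(bot.current_ee_pos())
print(proj(f,p),proj(f,p+[0,0,.02]))
bot.move_l(bw(.055,-.055,z+.008),feed=.1)
E
```

```text
cmd z 0.06799999999999998 ee [ 0.6147 -0.2681  0.069 ] F [-0.9  0.3  4.5] 13.925 [ 0.6142 -0.2678  0.068 ]
[305.36889159 146.9521662 ] [305.75972969 140.15937087]
```

Contact came at reported z 0.069 against a true 0.090, so the fingertips are 21 mm shorter than reported. I'll correct every z by -0.021 and repeat the push.

```bash
echo 'DZ=-.021' >>h.py; python3 - <<'E'
from h import *
from workcell import bot
y0=BY+np.pi/2; z=.108+DZ
bot.move_l(bw(.072,-.05,z),feed=.15)
b=np.array(bot.current_force())
for th in [0,.25,.5,.75,1.0,1.2,1.35]:
    c,s=np.cos(th),np.sin(th); x,y=.072,-.022
    bot.move_l(bw(c*x-s*y,s*x+c*y,z),feed=.1,attitude=down(y0+th))
    print(th,np.round(bot.current_force()-b,1))
c,s=np.cos(1.0),np.sin(1.0)
bot.move_l(bw(.09*c+.04*s,.09*s-.04*c,z),feed=.2)
p=bot.current_ee_pos(); bot.move_l([p[0],p[1],.2],feed=.3)
print(bot.current_time_s())
f=bot.grab_frame("side")
cv2.imwrite("pics/h4.png",cv2.convertScaleAbs(cv2.resize(f["image"][80:230,240:440,::-1],(600,450)),alpha=1.4))
E
```

```text
0 [-0.5 -0.1 -0.5]
0.25 [ 0.9 -5.6 -3.1]
0.5 [ 0.9 -4.2 -1.9]
0.75 [ 0.1  0.2 -0.4]
1.0 [ 0.6  0.1 -1.8]
1.2 [ 0.2  0.5 -1.1]
1.35 [-0.3 -0.5 -1.3]
18.1083
```

View pics/h4.png

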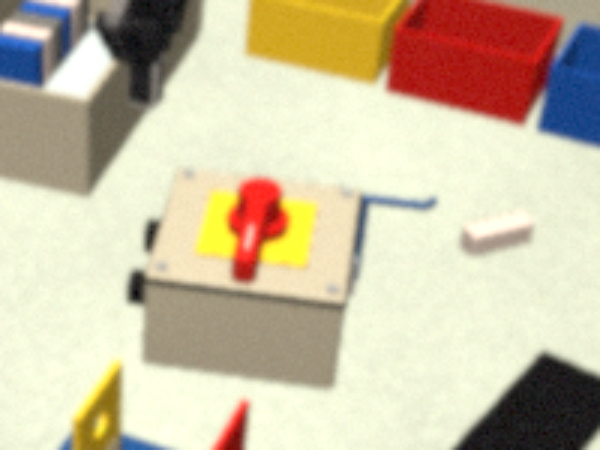

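The handle now points along box +y at (245,245), so it is OFF. Next I grasp the tag, off-centre so the fingers stay clear of the eye.

```bash
python3 - <<'E'
from h import *
from workcell import bot
ty=.06; C=np.array([.452,.0184]); off=-.020
g=C+off*np.array([-np.sin(ty),np.cos(ty)])
q=down(ty+np.pi/2)
bot.grip(.5)
bot.move_to([*g,.2],q)
bot.move_l([*g,.091+DZ],feed=.15)
print(np.round(bot.current_force(),1),np.round(bot.current_ee_pos(),4))
bot.grip(0,grasp_force=40)
print(bot.current_finger_gap(),bot.current_finger_force(),np.round(bot.current_force(),1))
bot.move_l([*g,.18+DZ],feed=.12)
print(bot.current_finger_gap(),bot.current_finger_force(),bot.current_time_s())
d={n:bot.grab_frame(n) for n in("side","top")}; pickle.dump(d,open("f2.pkl","wb"))
print(np.array(bot.current_ee_pos()))
f=d["side"]; eye=[*C,.18+.002]
print(proj(f,eye), proj(d["top"],eye))
cv2.imwrite("pics/g1.png",cv2.convertScaleAbs(np.hstack([cv2.resize(f["image"][120:320,240:373,::-1],(399,600),interpolation=cv2.INTER_CUBIC),cv2.resize(d["top"]["image"][120:320,190:323,::-1],(399,600),interpolation=cv2.INTER_CUBIC)]),alpha=1.4))
E
```

```text
[-0.4 -0.2  0.2] [ 0.454  -0.0018  0.0708]
0.04820917141087083 41.10086843798854 [-0.7 -0.2  2.9]
0.052319062284247465 40.586568742292 22.5417
[ 0.45232254 -0.00136846  0.15767547]
[317.37622055 198.91665341] [237.47717374 239.07110503]
```

View pics/g1.png

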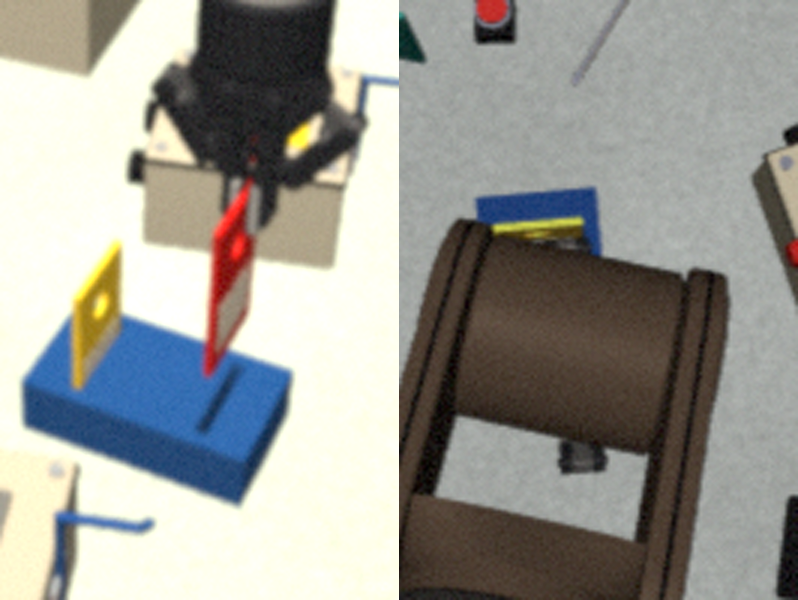

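The tag is held, with its eye at crop (240,246), and the rack slot is empty. The eye sits about 3 px from where I predicted, so I'm fitting the tag's pose in the side view and checking it against the pre-grasp picture.

```bash
cat >>h.py <<'E'
def redmask(im,box):
    x0,y0,x1,y1=box; m=np.zeros(im.shape[:2],np.uint8)
    a=im.astype(int); r=(a[...,0]>70)&(a[...,0]>2*a[...,1])&(a[...,0]>2*a[...,2])
    m[y0:y1,x0:x1]=r[y0:y1,x0:x1]*255; return m
def tagpoly(f,c,yaw,roll):
    # c = eye centre; returns projected near-face plate corners+eye for both faces
    M=(R.from_euler("z",yaw)*R.from_euler("x",roll)).as_matrix(); o=[]
    for x in(-.0025,.0025):
        for y,z in((.032,.03),(-.032,.03),(-.032,-.085),(.032,-.085)): o.append(proj(f,M@[x,y,z]+c))
    return np.array(o)
E
python3 - <<'E'
from h import *
a=pickle.load(open("f0.pkl","rb"))["side"]; b=pickle.load(open("f2.pkl","rb"))["side"]
print("rack eye pred",proj(a,[.452,.0184,.093]),"seen 315.9 235.1")
m=redmask(b["image"],(290,170,345,260)); ys,xs=np.nonzero(m)
print(len(xs),xs.min(),xs.max(),ys.min(),ys.max())
for y in range(ys.min(),ys.max()+1,6): r=xs[ys==y]; print(y,r.min(),r.max(),len(r)) if len(r) else 0
o=tagpoly(b,np.array([.4523,.0184,.180]),.06,0).round(1); print(o.tolist())
E
```

```text
rack eye pred [314.44893113 234.15973401] seen 315.9 235.1
380 309 323 180 243
180 322 323 2
186 319 322 4
192 314 321 8
198 311 322 12
204 311 323 13
210 311 319 9
216 311 316 6
222 310 312 3
228 310 311 2
234 309 311 3
240 309 311 3
[[312.5, 197.7], [326.2, 177.3], [321.8, 223.5], [309.0, 244.5], [309.9, 196.9], [323.6, 176.5], [319.5, 222.7], [306.6, 243.7]]
```

The fit agrees within about 1–2 px. Moving to the pre-hang pose in front of the hook and checking there.

```bash
cat >>h.py <<'E'
EO=.0215; HY=.001
def tool(xe,ze,dy=0): return bw(xe,HY-.020+dy,ze-EO)
E
python3 - <<'E'
from h import *
from workcell import bot
q=down(BY+np.pi/2)
bot.move_to(tool(-.160,.180),q)
bot.move_l(tool(-.160,.133),feed=.12)
bot.wait(.2)
p=np.array(bot.current_ee_pos()); print(p,np.round(tool(-.160,.133),4),bot.current_finger_gap(),bot.current_time_s())
d={n:bot.grab_frame(n) for n in("side","top")}; pickle.dump(d,open("f3.pkl","wb"))
f=d["side"]; o=(340,100)
c=cv2.convertScaleAbs(cv2.resize(f["image"][100:200,340:440,::-1],(600,600),interpolation=cv2.INTER_CUBIC),alpha=1.4)
def mk(X,col): u=(proj(f,X)-o)*6+2.5; cv2.circle(c,(int(u[0]),int(u[1])),3,col,-1); print(u.round(1))
mk(bw(-.160,HY,.133),(0,255,0)); mk(bw(-.128,0,.135),(255,0,255)); mk(bw(-.106,0,.130),(255,0,255))
cv2.imwrite("pics/k1.png",c)
E
```

```text
[ 0.39905133 -0.29896455  0.11269662] [ 0.3984 -0.2984  0.1115] 0.050450086966949 24.5417
[354.3 296.8]
[267.3 280.3]
[205.5 284.2]
```

View pics/k1.png

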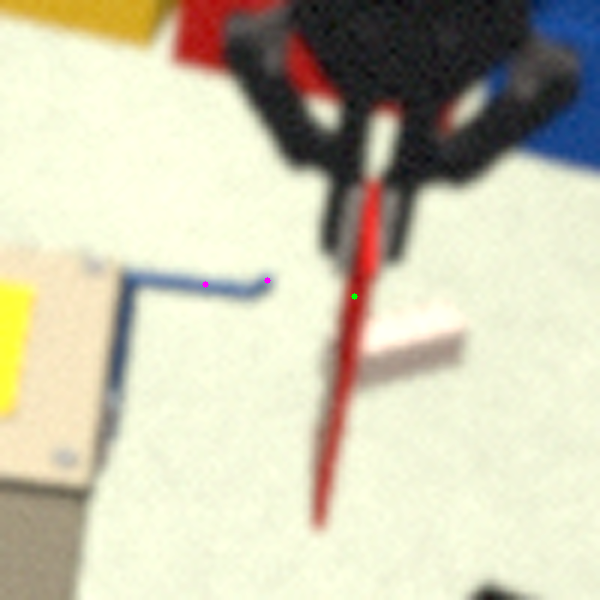

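```bash
python3 - <<'E'
from h import *
d=pickle.load(open("f3.pkl","rb"));f=d["side"]
E=np.array([.39905,-.29896,0])+.02*np.array([-np.sin(BY),np.cos(BY),0]); E[2]=.1127+EO
print(E,((tagpoly(f,E,BY,0)-[340,100])*6+2.5).round(0).tolist())
for r in(-.05,.05): print(r,((tagpoly(f,E,BY,r)-[340,100])*6+2.5).round(0)[[1,3]].tolist())
m=redmask(f["image"],(385,125,410,195)); ys,xs=np.nonzero(m); print((ys.min()-100)*6,(ys.max()+1-100)*6)
for y in range(ys.min(),ys.max()+1,5):
    r=xs[ys==y]; print((y-100)*6+2.5,(r.mean()-340)*6+2.5,len(r)) if len(r) else 0
E
```

```text
[ 0.39301362 -0.27989269  0.1342    ] [[373.0, 274.0], [376.0, 179.0], [326.0, 426.0], [321.0, 525.0], [359.0, 272.0], [362.0, 177.0], [313.0, 424.0], [308.0, 524.0]]
-0.05 [[376.0, 178.0], [321.0, 521.0]]
0.05 [[375.0, 181.0], [322.0, 529.0]]
186 504
188.5 374.5 3
218.5 368.5 3
248.5 365.5 4
278.5 362.5 3
308.5 356.5 3
338.5 350.5 3
368.5 347.5 2
398.5 338.5 1
428.5 332.5 1
458.5 326.5 1
488.5 320.5 1
```

The predicted outline (top 178, bottom 525) matches what is seen (about 185, 525), and the hook marks lie on the hook. Advancing with force monitoring.

```bash
python3 - <<'E'
from h import *
from workcell import bot
b=np.array(bot.current_force()); ok=True
for x in np.arange(-.152,-.099,.004):
    bot.move_l(tool(x,.132),feed=.06)
    F=np.array(bot.current_force())-b
    if np.linalg.norm(F)>3: ok=False; break
print("x",x,F.round(1),ok)
if ok:
    for z in np.arange(.130,.119,-.002):
        bot.move_l(tool(x,z),feed=.05)
        F=np.array(bot.current_force())-b
        if F[2]>2: break
    print("z",z,F.round(1))
print(bot.current_time_s(),np.array(bot.current_ee_pos()),bot.current_finger_gap())
f=bot.grab_frame("side")
c=cv2.convertScaleAbs(cv2.resize(f["image"][100:200,320:420,::-1],(600,600),interpolation=cv2.INTER_CUBIC),alpha=1.4)
cv2.imwrite("pics/k2.png",c)
E
```

```text
x -0.09999999999999995 [-0.9 -1.4 -1.2] True
z 0.12 [-2.3  0.7  6.5]
29.675 [ 0.45581133 -0.28045221  0.09984968] 0.04867446520091506
```

View pics/k2.png

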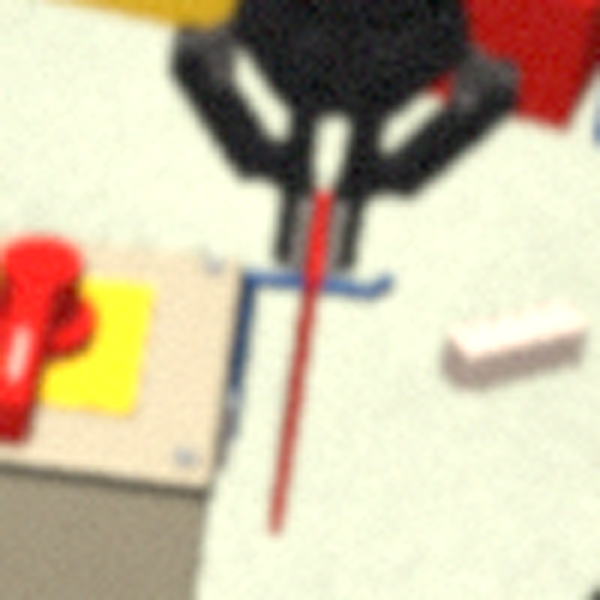

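The rod passes through the eye (tag crossing at (315,280)) and the contact force shows the tag resting on it. Releasing.

```bash
python3 - <<'E'
from h import *
from workcell import bot
bot.grip(.25); bot.wait(.2)
p=np.array(bot.current_ee_pos())
bot.move_l([p[0],p[1],.21],feed=.08)
bot.move_l([*bw(-.02,-.17,0)[:2],.24],feed=.2)
bot.wait(.5)
print(bot.current_time_s(),np.round(bot.current_force(),1))
d={n:bot.grab_frame(n) for n in("side","top")}
a=cv2.resize(d["side"]["image"][100:220,280:413,::-1],(399,360),interpolation=cv2.INTER_CUBIC)
b=cv2.resize(d["top"]["image"][130:280,200:420,::-1],(399,272),interpolation=cv2.INTER_CUBIC)
b=cv2.copyMakeBorder(b,0,88,0,0,cv2.BORDER_CONSTANT)
cv2.imwrite("pics/e1.png",cv2.convertScaleAbs(np.hstack([a,b]),alpha=1.4))
E
```

```text
33.2917 [ 0.5  0.5 -0.4]
```

View pics/e1.png

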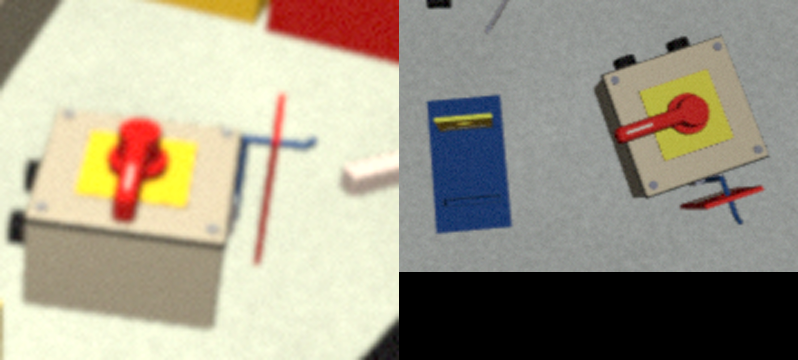

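The tag hangs upright mid-rod (side view (270,145), top view (722,196)). The handle is OFF, the yellow tag is still in its slot, and the arm is clear. Handing in.

```bash
python3 -c "
from workcell import bot
print(bot.sign_off())"
```

```text
the job is handed in; nothing more can be done
None
```

I turned the red handle to OFF and hung the red tag by its eye on that isolator's hook, then handed the job in at about 33 s; the hand-in call gave no verdict, but the last pictures show both in place, and I did not go near the black-handled isolator or the yellow tag.

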